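# Bleed the pressure tester and hold its well lid open at 50 degrees

## Task

Bleed the pressure tester so that its oil well can be inspected: first, with the lid still shut, press the wide-headed spring plunger all the way down to its stop, keep it there for about a second and let it come back up. Then take the tester's self-closing lid by its bar handle, raise it to 50 degrees from shut and finish while holding it there with the gripper, because it falls shut if let go. Leave the narrow-headed plunger alone and do not disturb the other things on the bench.

Things in the scene. Friction and masses are not known exactly. Their poses are not given: they have to be found in the camera images.
- tester: Fixed pressure tester: open dark steel box, 200 mm deep (its x) by 220 mm wide (its y), rim 110 mm above the bench, on four feet, covered by an aluminium lid. Origin: centre of its underside on the bench. Its x axis points from its front (handle side, towards the robot) to its hinge side; z up. It does not move.
- lid (a joint): Hinge of the tester's lid, rad: 0 = shut (level), grows as the front edge rises, up to 1.6; 50 degrees = 0.873. The lid is a 206 x 220 mm aluminium plate, its top 7 mm above the rim, about 0.4 kg, hinged along the tester's far rim (parallel to the tester's y). Its weight and a light spring shut it from every angle; at the handle this takes 2 to 4 N.
- lid_hinge (a point): Middle of the lid's hinge line, on the tester's far rim: 100 mm along the tester's x from its centre, 110 mm above the bench. It turns with the lid.
- lid_handle (a point): Bar handle on top of the lid, turning with it: a round black bar, 12 mm in diameter, 110 mm long, parallel to the hinge (its y), on two thin posts 104 mm apart. This point: middle of the bar's axis; lid shut: 175 mm in front of the hinge line, 42 mm above it, 29 mm free under the bar. It can turn between pads that pinch it across its middle, so the gripper may stay pointing down.
- bleed (a joint): Travel of the wide-headed plunger, m: 0 = up, 0.012 = fully down at its stop. Spring: about 3 N at the start of the travel and 8 N at the stop; it springs back up when let go.
- bleed_top (a point): Centre of the top of the wide plunger's round black head (40 mm in diameter), 90 mm above the bench when up; it moves down with the head. The head stands on a steel column on a fixed grey block, 70 x 70 x 25 mm.
- prime (a joint): Travel of the narrow-headed plunger, m: 0 = up, 0.012 = down. To be left alone.
- prime_top (a point): Centre of the top of the narrow plunger's round black head (20 mm in diameter), 90 mm above the bench. Block and column as for the wide one. The two plungers stand one on either side of the tester, either way round.
- gauge: Bystander: loose dial gauge lying on its back, 90 mm in diameter, 30 mm high, brass stub. Origin: centre of its underside.
- oil_jar: Bystander: amber jar with a white cap, 64 mm in diameter, 110 mm high. Origin: centre of its underside.
- beaker: Bystander: open clear beaker, 70 mm in diameter, 85 mm high. Origin: centre of its underside.
- weight: Bystander: steel disc weight with a small knob, 60 mm in diameter, 42 mm high, standing in front of the tester. Origin: centre of its underside.
- wrench: Bystander: steel wrench 150 mm long, lying in front of the tester. Origin: its underside, about the middle.
- screwdriver: Bystander: screwdriver 180 mm long with a black handle. Origin: its underside, about the middle.
- carton: Bystander: cardboard carton, 100 x 130 x 70 mm. Origin: centre of its underside.

How it is judged:
By the outcome, as a careful person would: the job done as asked, in the order asked, and still so for the second after the job is handed in, while the arm keeps its last pose, push and grip.
It also fails if it takes over 58 s, if anything falls off the work surface, if the arm or the gripper's body presses on something with over 40 N, if the wrist force passes 120 N, or if a joint passes its speed limit or range.

## Robot

A 6-joint arm with a two-finger parallel gripper is mounted at the origin on the work surface. World frame = base frame: x ahead of the robot, y to its left, z up, the work surface at z = 0. Lengths are in mm, angles in rad, forces in N, time in s.
With the tool pointing down it reaches from about 300 to 775 mm from the base axis. Payload 14.6 kg.
Tool frame: the origin (TCP) lies between the finger pads, 19 mm behind the fingertips; this is the grasp point; z points along the fingers, y is the line along which they close (so a half turn about z gives the same grasp; the last joint's range is limited). The gripper opens to 94 mm and grips with 3 to 60 N. Pads are 16 mm wide; open, the fingers measure 119 mm over their backs; the gripper's body (75 mm by 177 mm) begins 78 mm behind the grasp point.
Start: joints at [1.103, 0.3, 1.521, -0, 1.321, -0.067], TCP at [214.582, 506.403, 224.246] pointing down, gripper open.
Joint ranges: [-3.03, 3.03], [-0.79, 2.21], [0.23, 2.52], [-1.04, 4.18], [0, 3.07], [-2.55, 2.55]. Speed limits (rad/s): [2.22, 2.22, 2.57, 3.14, 3.14, 3.14].

## Interface

Orientations are given as [roll, pitch, yaw] about the fixed x, y, z axes, in that order (R = Rz(yaw) Ry(pitch) Rx(roll)).
In Python, from cell import manip gives the robot as it stands.
- The arm moves only by the tool servo_tool, never from a script. Its argument "rows" is a list of rows, each a list of 7 numbers: the turn, a rotation vector about the world's x, y, z in degrees, then the shift along the world's x, y, z in mm, then the closure, from 0 (fully open) to 1 (shut). In form: [[rx, ry, rz, dx, dy, dz, fingers], ...]. A call has 1 to 20 rows; each row shifts and turns the commanded pose from where the row before left it; what a row does not reach is not made up. A row lasts 1/8 s, in which the tool goes at most 62.5 mm and 10.7 degrees, less where a joint would pass 70% of its speed; a pose out of reach is approached as far as the arm can. A call with a gripper value outside its range is refused whole. The fingers move at their own pace and stop on an object; "grip_force" is the grip in N (left out, the last holds). Time passes only in rows, so rows that do not move let the fingers close. It gives the time, the measured TCP pose, the force, the opening and the grip force at its end, in the units of the state.
- manip.read_state(): the state, without advancing time (a new reading comes with each control period).
- manip.camera(name): name is "scene" or "top" or "wrist"; returns the picture (384x512x3 uint8, red, green, blue); there is no depth.
- manip.camera_info(name): a dict with "fx", "fy", "cx", "cy" (pixels), "position" and "rotation" of the camera in the world; the wrist camera has in their place "T_tool_cam" (4x4, takes a point from camera to tool coordinates, whose origin is the TCP and whose axes are the flange's). Camera axes: x right, y down, z forward; pixel columns grow to the right and rows downward; lengths in mm; the calibration is good to about 2 mm. The wrist camera is an equidistant fisheye: a pixel r from the principal point sees the ray r / f radians off the axis. A picture is of the moment at which its call begins: read the wrist's pose just before it. camera_info takes no time and is no camera call.
- manip.sign_off(): hands the job in; it is judged then, once.
The state is a dict: "clock": time; "joints": joint angles; "qd": joint speeds; "effort": joint torques, N m; "eef_pos": TCP position; "eef_rot": TCP orientation; "wrist_force": force on the tool from outside, world axes, zero at the start; "moment": the same for the moment, N m; "finger_gap": finger opening in mm; "finger_force": force on a finger pad.
Only numpy, scipy, OpenCV 4.12 (cv2) and the standard library are available. Lean on these libraries where they do the work, as an engineer would, in place of code of your own. Each camera call takes 0.05 s, during which the arm holds its last target. There are 200 camera calls.

## Working session

There is one attempt and no reset: what is moved stays moved. The work goes in short steps, Python scripts to look and compute and a tool call to move; the robot and the scene stay as the last step left them, time stands still between calls to the robot, and variables do not carry over. Pictures are saved under pics/ and viewed, at most 10 in all, crops included, and the job is handed in when it is done.

Besides the shell and the picture viewer there is one more tool, called after "Call:" as a command line: name --pt "numbers of a row" for each row, then --argument value for the rest. servo_tool: Moves the arm, as the interface text tells. Its arguments: {"type":"object","properties":{"rows":{"type":"array","items":{"type":"array","items":{"type":"number"}}},"grip_force":{"type":"number"}},"required":["rows"]}

```bash
mkdir -p pics; cat > h.py <<'E'
import numpy as np, cv2
from cell import manip
def snap(n,f):
    im=manip.camera(n); cv2.imwrite(f'pics/{f}.png',im[:,:,::-1]); return im
def ray(n,u,v):
    c=manip.camera_info(n); R=np.array(c['rotation']); 
    d=R@np.array([(u-c['cx'])/c['fx'],(v-c['cy'])/c['fy'],1]); return np.array(c['position'],float),d
def plane(n,u,v,z):
    p,d=ray(n,u,v); return p+d*(z-p[2])/d[2]
def proj(n,X):
    c=manip.camera_info(n); q=np.array(c['rotation']).T@(np.array(X,float)-c['position']); return c['fx']*q[0]/q[2]+c['cx'],c['fy']*q[1]/q[2]+c['cy']
E
python3 - <<'E'
from h import *
a=snap('top','top1'); b=snap('scene','scene1')
for n in('top','scene'): print(manip.camera_info(n))
print(manip.read_state())
E
```

```text
{'fx': 484.1456388373309, 'fy': 484.1456388373309, 'cx': 257.7802608525042, 'cy': 188.67471750483307, 'position': array([ 230.068451  ,   -7.48075778, 1644.94349955]), 'rotation': array([-2.93625710e+00,  2.14330118e-03, -1.60786581e+00])}
{'fx': 460.6228734659496, 'fy': 460.6228734659496, 'cx': 255.71208029283304, 'cy': 194.88631039448248, 'position': array([1204.05089867, -661.91971187, 1472.32719272]), 'rotation': array([-2.54523994,  0.01595719,  0.75431062])}
{'clock': 0.1, 'joints': array([ 1.10340862e+00,  3.00395141e-01,  1.52152818e+00, -1.50493423e-06,
        1.32071893e+00, -6.66110287e-02]), 'qd': array([ 0.00062095, -0.00100072, -0.00149311, -0.00085981,  0.00062262,
        0.00149264]), 'effort': array([-5.04557229e-04, -5.32648194e+01, -3.53281009e+01,  7.09142885e-02,
        2.35411531e-02, -4.29197917e-05]), 'eef_pos': array([214.48043879, 506.21194989, 223.75036921]), 'eef_rot': array([-3.14054528e+00, -6.84088650e-05,  2.74081631e+00]), 'wrist_force': array([-0.15564478,  0.44629963, -0.10201665]), 'moment': array([ 0.05596848, -0.02142545,  0.03182808]), 'finger_force': 0.0, 'finger_gap': 93.79389734278931}
```

View pics/top1.png

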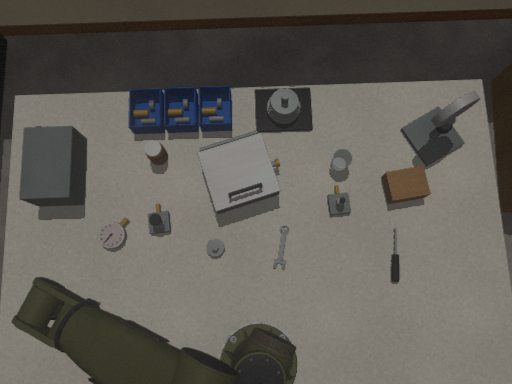

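View pics/scene1.png

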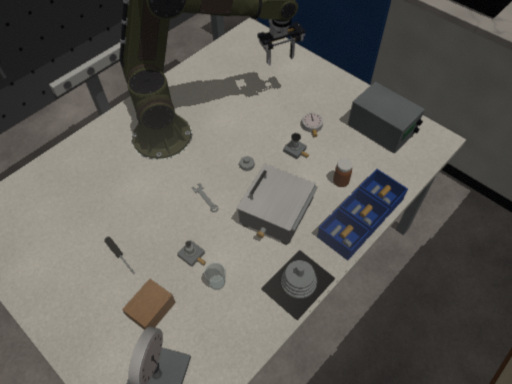

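The top view shows the tester at about (240,170) with its handle bar at (245,191). One plunger head is at (156,218), apparently the wide one, and the other at (341,203). Next I'll measure the heads, lid and bar.

```bash
sed -i "s/R=np.array(c\['rotation'\]);/R=Rm(c);/; s/np.array(c\['rotation'\]).T/Rm(c).T/" h.py; cat >> h.py <<'E'
from scipy.spatial.transform import Rotation
def Rm(c): return Rotation.from_euler('xyz',c['rotation']).as_matrix()
def tri(u,v,u2,v2):
    p,d=ray('top',u,v);q,e=ray('scene',u2,v2)
    s=np.linalg.lstsq(np.c_[d,-e],q-p,rcond=None)[0]; a=p+s[0]*d;b=q+s[1]*e
    return (a+b)/2,np.linalg.norm(a-b)
def dark(im,box,th=60):
    x0,y0,x1,y1=box; m=(im[y0:y1,x0:x1].max(2)<th).astype(np.uint8)
    n,l,s,c=cv2.connectedComponentsWithStats(m)
    return [(s[i,4],(c[i]+[x0,y0]).round(1),s[i,2:4],cv2.minAreaRect(np.argwhere(l==i)[:,::-1].astype(np.float32)+np.float32([x0,y0]))) for i in range(1,n) if s[i,4]>8]
E
python3 - <<'E'
from h import *
t=cv2.imread('pics/top1.png');s=cv2.imread('pics/scene1.png')
for nm,im,b in(('wide top',t,(140,205,175,240)),('nar top',t,(325,190,360,220)),('bar top',t,(220,175,270,205)),('wide sc',s,(280,128,312,160)),('nar sc',s,(175,235,206,265)),('bar sc',s,(240,165,280,205))):
    print(nm); [print('  ',*r) for r in dark(im,b)]
print(plane('top',156,218,90),plane('top',341,203,90),plane('top',245,191,152))
f=lambda im,b,k:cv2.resize(im[b[1]:b[3],b[0]:b[2]],None,fx=k,fy=k,interpolation=cv2.INTER_CUBIC)
A=f(t,(140,120,280,245),5); B=f(t,(315,180,365,230),2)
cv2.imwrite('pics/c1.png',A)
C=np.hstack([f(s,(230,120,330,245),4),f(s,(160,220,260,345),4)]); cv2.imwrite('pics/c2.png',C)
E
```

```text
wide top
   181 [156.4 222.7] [16 20] ((156.4948272705078, 223.38661193847656), (20.74898910522461, 11.559125900268555), 68.96248626708984)
nar top
   24 [342.  200.3] [5 6] ((342.0, 200.5), (5.0, 4.0), 90.0)
   12 [338.7 205.2] [8 4] ((339.1414794921875, 205.2547149658203), (7.28010892868042, 2.6098501682281494), 15.945395469665527)
   16 [339.8 209.6] [7 4] ((340.0, 209.5), (3.0, 6.0), 90.0)
bar top
   96 [245.  189.5] [33 14] ((245.17437744140625, 190.04051208496094), (3.929635524749756, 33.83170700073242), 72.12129974365234)
   75 [255.7 200. ] [30 10] ((254.80001831054688, 200.4000244140625), (2.52982234954834, 30.35786247253418), 71.56504821777344)
wide sc
   54 [295.4 137.2] [8 8] ((295.5, 137.5), (7.0, 7.0), 90.0)
   13 [290.5 144.1] [6 5] ((290.5000305175781, 144.50001525878906), (2.8284268379211426, 4.242640495300293), 45.0)
   13 [290.5 153.8] [12  7] ((290.5882568359375, 153.85293579101562), (12.519396781921387, 0.8574929237365723), 30.963754653930664)
nar sc
   11 [188.1 243.6] [3 4] ((188.0, 243.5), (3.0, 2.0), 90.0)
bar sc
   43 [258.1 181.8] [15 22] ((257.86517333984375, 182.41574096679688), (1.9079961776733398, 25.227951049804688), 32.0053825378418)
[469.16953833 317.11013098  90.        ] [ 495.98610952 -285.43620259   90.        ] [534.95002596  24.65994428 152.        ]
```

View pics/c1.png

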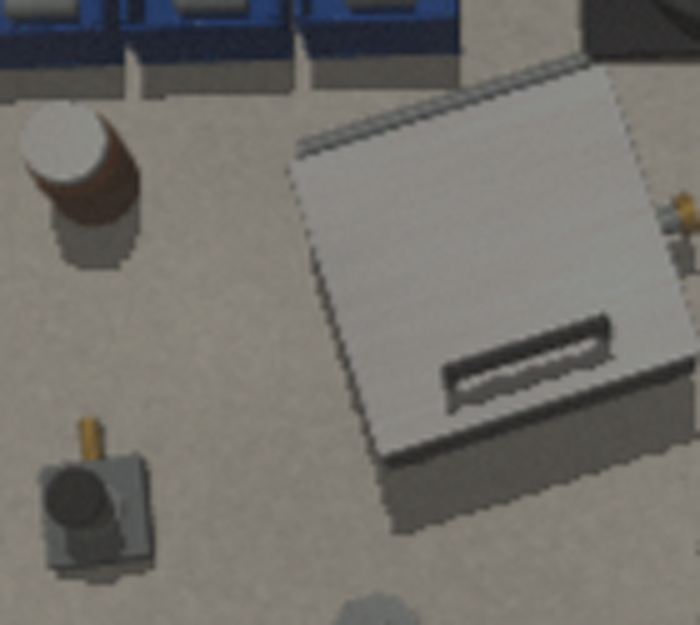

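View pics/c2.png

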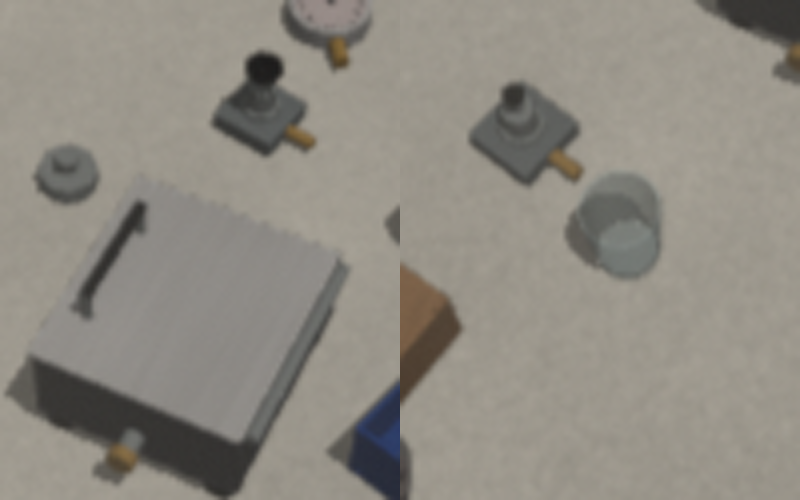

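The crops show the wide head at top pixel (155.4,219.6) and scene pixel (296,137). The bar middle is at top (245.2,189.2) and scene (258.2,183.6). The lid corners are also clear.

```bash
python3 - <<'E'
from h import *
np.set_printoptions(precision=1,suppress=True)
o=-.4
T=lambda x,y:(x/5+140+o,y/5+120+o)
S=lambda x,y:(x/4+230+o,y/4+120+o)
w=T(77,498); print('wide',plane('top',*w,90),plane('scene',*S(264,68),90),tri(*w,*S(264,68)))
for z,a,b in((152,(445,372),(142,206)),(152,(607,325),(84,303))):
    print('bar',plane('top',*T(*a),z),plane('scene',*S(*b),z),tri(*T(*a),*S(*b)))
c=[plane('top',*T(*p),117) for p in((292,165),(385,455),(697,352),(605,68))]
for p in c: print(p)
for i in range(4): d=c[(i+1)%4]-c[i]; print(np.linalg.norm(d),np.degrees(np.arctan2(d[1],d[0])))
print('gauge',plane('top',113,236,30),'jar',plane('top',153,149,110),'weight',plane('top',215,247,40))
E
```

```text
wide [465.4 320.3  90. ] [470.6 317.2  90. ] (array([466.6, 322.1,  82.7]), np.float64(0.5126485345293318))
bar [527.3  76.5 152. ] [529.   74.9 152. ] (array([527.7,  76.5, 149.3]), np.float64(0.2905260525880014))
bar [553.7 -26.4 152. ] [563.2 -36.5 152. ] (array([556.2, -27.8, 136.2]), np.float64(2.8539488483955178))
[676.2 175.2 117. ]
[481.6 118.1 117. ]
[541.3 -84.2 117. ]
[734.9 -32.2 117. ]
202.71634107417495 -163.64014264493684
210.85345034750475 -73.57221367896412
200.4174426251104 15.011230489746971
215.58055980433457 105.80054479839927
gauge [423.  472.9  30. ] jar [696.1 324.2 110. ] weight [372.8 132.1  40. ]
```

The wide head is at about (467,319.5,90) and the bar middle at about (540,25,152). The lid centre and yaw of 15.5° agree with the bar position. I'll move above the wide plunger with the fingers closed.

Call:
servo_tool --pt "0 0 -5.2 25 -18.7 -6 1" --pt "0 0 -5.2 25 -18.7 -6 1" --pt "0 0 -5.2 25 -18.7 -6 1" --pt "0 0 -5.2 25 -18.7 -6 1" --pt "0 0 -5.2 25 -18.7 -6 1" --pt "0 0 -5.2 25 -18.7 -6 1" --pt "0 0 -5.2 25 -18.7 -6 1" --pt "0 0 -5.2 25 -18.7 -6 1" --pt "0 0 -5.2 25 -18.7 -6 1" --pt "0 0 -5 27.5 -18.4 -10 1" --pt "0 0 0 0 0 0 1" --pt "0 0 0 0 0 0 1" --grip_force 10

```text
clock: 1.6
eef_pos: [466.6, 320.0, 160.2]
eef_rot: [-3.141, -0.0, 1.838]
wrist_force: [0.3, -0.1, -0.7]
finger_gap: 0.5
finger_force: 0.0
```

Call:
servo_tool --pt "0 0 0 0 0 -15 1" --pt "0 0 0 0 0 -15 1" --pt "0 0 0 0 0 -12 1" --pt "0 0 0 0 0 -6 1" --pt "0 0 0 0 0 -2 1" --pt "0 0 0 0 0 -2 1" --pt "0 0 0 0 0 0 1"

```text
clock: 2.48
eef_pos: [467.2, 319.8, 108.6]
eef_rot: [3.141, -0.0, 1.837]
wrist_force: [-1.0, -0.4, 3.1]
finger_gap: -0.0
finger_force: 1.3
```

```bash
python3 - <<'E'
from h import *
s=snap('scene','s2');t=snap('top','t2')
f=lambda im,b,k:cv2.resize(im[b[1]:b[3],b[0]:b[2],::-1],None,fx=k,fy=k,interpolation=cv2.INTER_CUBIC)
cv2.imwrite('pics/c3.png',np.hstack([f(s,(255,90,335,170),5),f(t,(120,180,200,260),5)]))
print(manip.read_state()['eef_pos'],manip.read_state()['wrist_force'])
E
```

```text
[467.20671    319.78849702 108.66766932] [-0.48612517 -0.31207036  2.48193893]
```

View pics/c3.png

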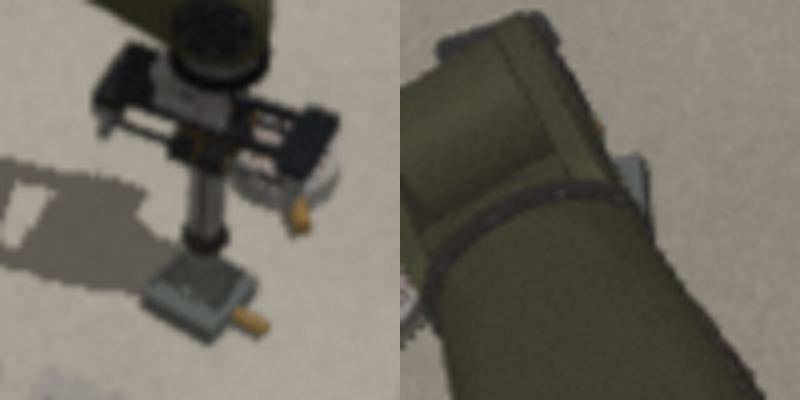

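The crop shows the closed fingers centred on the wide head at about (205,240). There is a contact force of about 3 N with the TCP at 108.6, which matches the head top at 90. Now I'll press.

Call:
servo_tool --pt "0 0 0 0 0 -3 1" --pt "0 0 0 0 0 -3 1" --pt "0 0 0 0 0 -3 1" --pt "0 0 0 0 0 -2 1" --pt "0 0 0 0 0 -1 1" --pt "0 0 0 0 0 0 1"

```text
clock: 3.32
eef_pos: [467.3, 319.8, 97.0]
eef_rot: [3.141, -0.0, 1.837]
wrist_force: [-3.0, -2.0, 12.3]
finger_gap: 0.5
finger_force: 6.0
```

Call:
servo_tool --pt "0 0 0 0 0 -0.5 1" --pt "0 0 0 0 0 0 1" --pt "0 0 0 0 0 0 1" --pt "0 0 0 0 0 0 1" --pt "0 0 0 0 0 0 1" --pt "0 0 0 0 0 0 1" --pt "0 0 0 0 0 0 1" --pt "0 0 0 0 0 0 1"

```text
clock: 4.32
eef_pos: [467.4, 319.9, 96.9]
eef_rot: [3.14, -0.0, 1.837]
wrist_force: [-5.5, -3.2, 15.7]
finger_gap: 0.5
finger_force: 8.3
```

The stop is reached, since the force rises without further travel, and it has been held for about 1 s. I'll release, then go above the handle and open.

Call:
servo_tool --pt "0 0 0 0 0 4 1" --pt "0 0 0 0 0 8 1" --pt "0 0 0 0 0 18 1" --pt "0 0 0 0 0 30 1" --pt "0 0 0 0 0 40 1" --pt "0 0 0 0 0 34 1" --pt "0 0 0 7 -29.5 0 0.5" --pt "0 0 0 7 -29.5 0 0.5" --pt "0 0 0 7 -29.5 0 0.5" --pt "0 0 0 7 -29.5 0 0.5" --pt "0 0 0 7 -29.5 0 0.5" --pt "0 0 0 7 -29.5 0 0.5" --pt "0 0 0 7 -29.5 0 0.5" --pt "0 0 0 7 -29.5 0 0.5" --pt "0 0 0 7 -29.5 0 0.5" --pt "0 0 0 9 -29.5 0 0.5" --pt "0 0 0 0 0 0 0.5" --pt "0 0 0 0 0 0 0.5"

```text
clock: 6.58
eef_pos: [538.9, 25.2, 230.0]
eef_rot: [-3.142, -0.0, 1.837]
wrist_force: [0.5, -0.8, 0.4]
finger_gap: 47.0
finger_force: 0.0
```

```bash
python3 - <<'E'
from h import *
s0=manip.read_state(); w=snap('wrist','w1'); s=snap('scene','s3');t=snap('top','t3')
c=manip.camera_info('wrist'); print(c['T_tool_cam'],c['fx'],c['cx'],c['cy'],s0['eef_pos'],s0['eef_rot'],s0['joints'])
f=lambda im,b,k:cv2.resize(im[b[1]:b[3],b[0]:b[2],::-1],None,fx=k,fy=k,interpolation=cv2.INTER_CUBIC)
cv2.imwrite('pics/c4.png',np.hstack([w[:,:,::-1],f(s,(215,100,320,251),2.55)[:384]]))
E
```

```text
[[ 8.93823688e-04 -9.67473609e-01 -2.52970386e-01  7.30077885e+01]
 [ 9.99999234e-01  6.48072133e-04  1.05478875e-03 -4.40961730e-01]
 [-8.56537221e-04 -2.52971135e-01  9.67473447e-01 -1.60621234e+02]
 [ 0.00000000e+00  0.00000000e+00  0.00000000e+00  1.00000000e+00]] 297.3186396354542 262.1779995698734 191.3471349608476 [538.85940314  25.17947263 229.98607873] [-3.14152067e+00 -1.70907036e-04  1.83673378e+00] [-2.12731390e-02  2.71926749e-01  1.54332557e+00  1.47906977e-04
  1.32645779e+00 -2.87246385e-01]
```

View pics/c4.png

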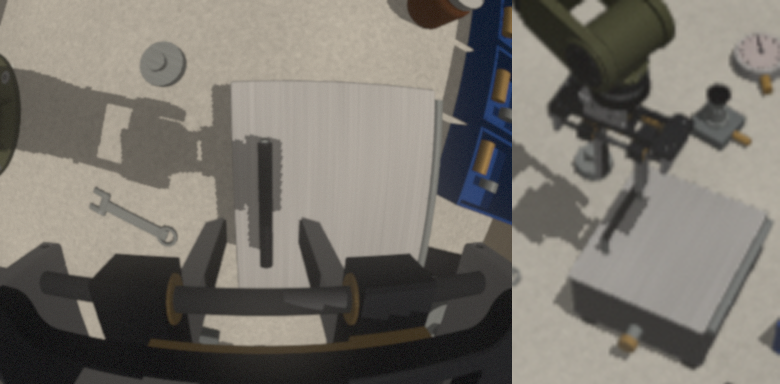

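The wrist view shows the bar between the open fingers, with ends at (265,142) and (266,267). The scene crop shows the wide plunger back up. I'll cast rays to the bar.

```bash
cat >> h.py <<'E'
def wplane(st,u,v,z):
    c=manip.camera_info('wrist');x=(u-c['cx']);y=(v-c['cy']);r=np.hypot(x,y);th=r/c['fx']
    d=np.array([x/r*np.sin(th),y/r*np.sin(th),np.cos(th)]);T=np.array(c['T_tool_cam']);R=Rotation.from_euler('xyz',st['eef_rot']).as_matrix()
    p=st['eef_pos']+R@T[:3,3];d=R@T[:3,:3]@d;return p+d*(z-p[2])/d[2]
E
python3 - <<'E'
from h import *
s=manip.read_state()
im=cv2.imread('pics/w1.png')
for r in dark(im,(255,135,276,270),50): print(*r)
a=wplane(s,265,142,152);b=wplane(s,266,267,152);print(a,b,(a+b)/2,np.linalg.norm(a-b),np.degrees(np.arctan2(*(a-b)[1::-1])))
a=wplane(s,232,84,117);b=wplane(s,438,91,117);print(a,b,np.linalg.norm(a-b),np.degrees(np.arctan2(*(b-a)[1::-1])))
E
```

```text
698 [264.6 192. ] [12 80] ((264.5, 191.5), (79.0, 11.0), 90.0)
17 [262.1 236.5] [4 9] ((262.5, 237.0), (3.0, 8.0), 0.0)
[527.28372373  75.74962446 152.        ] [558.10363569 -31.95917519 152.        ] [542.69367971  21.89522464 152.        ] 112.03147992918731 105.96800116681091
[485.28190592 116.81362461 117.        ] [683.98442423 177.00924683 117.        ] 207.62033551242874 16.853839767662887
```

The bar measures 112 mm against the given 110 mm, with its middle at (542.5,22.5) and yaw about 15.8°. I'll descend and grip.

Call:
servo_tool --pt "0 0 0.6 3 -2.5 -15 0.5" --pt "0 0 0 0 0 -20 0.5" --pt "0 0 0 0 0 -20 0.5" --pt "0 0 0 0 0 -15 0.5" --pt "0 0 0 0 0 -8 0.5" --pt "0 0 0 0 0 0 0.5" --pt "0 0 0 0 0 0 0.7" --pt "0 0 0 0 0 0 0.8" --pt "0 0 0 0 0 0 1" --pt "0 0 0 0 0 0 1" --pt "0 0 0 0 0 0 1" --pt "0 0 0 0 0 0 1" --grip_force 30

```text
clock: 8.22
eef_pos: [542.4, 22.3, 151.9]
eef_rot: [3.141, 0.0, 1.847]
wrist_force: [4.1, 0.0, -1.0]
finger_gap: 11.2
finger_force: 30.0
```

```bash
python3 -c "
import numpy as np
a=np.radians(np.arange(0,51,2.5)+np.degrees(np.arctan2(42,175)));r=np.hypot(175,42);y=np.radians(15.8)
d=-r*np.cos(a);z=r*np.sin(a)
print(np.round(np.c_[np.diff(d)*np.cos(y),np.diff(d)*np.sin(y),np.diff(z)],1).tolist(), (d[-1]-d[0])*np.cos(y),(d[-1]-d[0])*np.sin(y),z[-1]-z[0])"
```

```text
[[1.9, 0.5, 7.6], [2.2, 0.6, 7.5], [2.6, 0.7, 7.4], [2.9, 0.8, 7.3], [3.2, 0.9, 7.1], [3.5, 1.0, 7.0], [3.7, 1.1, 6.8], [4.0, 1.1, 6.6], [4.3, 1.2, 6.5], [4.6, 1.3, 6.3], [4.8, 1.4, 6.0], [5.1, 1.4, 5.8], [5.3, 1.5, 5.6], [5.5, 1.6, 5.3], [5.8, 1.6, 5.1], [6.0, 1.7, 4.8], [6.2, 1.7, 4.5], [6.4, 1.8, 4.2], [6.5, 1.8, 4.0], [6.7, 1.9, 3.7]] 91.10860653197562 25.781136978180818 119.05485715265581
```

Call:
servo_tool --pt "0 0 0 1.9 0.5 7.6 1" --pt "0 0 0 2.2 0.6 7.5 1" --pt "0 0 0 2.6 0.7 7.4 1" --pt "0 0 0 2.9 0.8 7.3 1" --pt "0 0 0 3.2 0.9 7.1 1" --pt "0 0 0 3.5 1.0 7.0 1" --pt "0 0 0 3.7 1.1 6.8 1" --pt "0 0 0 0 0 0 1"

```text
clock: 9.22
eef_pos: [561.5, 27.7, 203.2]
eef_rot: [-3.139, -0.0, 1.847]
wrist_force: [-10.7, -2.2, 1.4]
finger_gap: 10.8
finger_force: 30.0
```

Call:
servo_tool --pt "0 0 0 3.5 1.0 6.6 1" --pt "0 0 0 4.0 1.1 6.5 1" --pt "0 0 0 4.4 1.2 6.3 1" --pt "0 0 0 4.8 1.4 6.0 1" --pt "0 0 0 5.1 1.4 5.8 1" --pt "0 0 0 5.3 1.5 5.6 1" --pt "0 0 0 5.5 1.6 5.3 1" --pt "0 0 0 0 0 0 1"

```text
clock: 10.22
eef_pos: [593.8, 37.0, 246.7]
eef_rot: [-3.14, -0.0, 1.847]
wrist_force: [-19.1, -1.3, 14.1]
finger_gap: 11.3
finger_force: 30.0
```

The force is radially outward at about 24 N, so my arc is slightly inside the true circle. I'll ease it outward and read again.

Call:
servo_tool --pt "0 0 0 -1.6 -0.5 1.9 1" --pt "0 0 0 0 0 0 1" --pt "0 0 0 0 0 0 1"

```text
clock: 10.6
eef_pos: [593.0, 36.8, 246.1]
eef_rot: [-3.141, -0.001, 1.847]
wrist_force: [0.0, 5.1, -7.8]
finger_gap: 11.0
finger_force: 30.0
```

```bash
python3 - <<'E'
from h import *
st=manip.read_state(); print(st['eef_pos'],st['eef_rot'],st['wrist_force'],st['clock'])
w=snap('wrist','w2'); s=snap('scene','s4'); 
f=lambda im,b,k:cv2.resize(im[b[1]:b[3],b[0]:b[2],::-1],None,fx=k,fy=k,interpolation=cv2.INTER_CUBIC)
cv2.imwrite('pics/c5.png',np.hstack([w[:,:,::-1],f(s,(230,100,326,228),3)]))
E
```

```text
[592.99749301  36.78185376 246.13452303] [-3.14097607e+00 -6.34039739e-04  1.84736792e+00] [ 0.01549608  5.093329   -7.75648142] 10.6
```

View pics/c5.png

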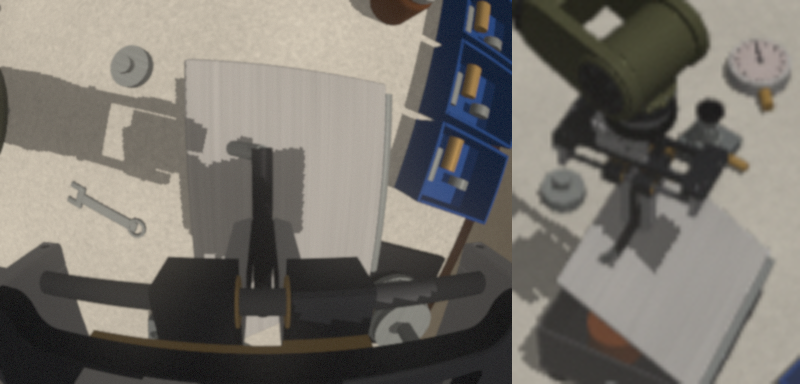

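The lid has followed the gripper, with the bar still between the pads and the wide plunger up. In the wrist view the front-left lid corner is at about (187,60) and the hinge-side corner at (388,85). I'll continue the arc.

Call:
servo_tool --pt "0 0 0 5.6 1.5 5.0 1" --pt "0 0 0 5.9 1.6 4.9 1" --pt "0 0 0 6.1 1.7 4.7 1" --pt "0 0 0 6.2 1.8 4.4 1" --pt "0 0 0 6.4 1.8 4.1 1" --pt "0 0 0 6.8 1.9 4.0 1" --pt "0 0 0 0 0 0 1" --pt "0 0 0 0 0 0 1"

```text
clock: 11.7
eef_pos: [629.9, 47.4, 274.9]
eef_rot: [3.141, -0.001, 1.848]
wrist_force: [-6.4, 5.8, 2.5]
finger_gap: 11.2
finger_force: 30.0
```

```bash
python3 - <<'E'
from h import *
st=manip.read_state(); print(st['eef_pos'],st['eef_rot'],st['wrist_force'],st['clock'])
w=snap('wrist','w3'); s=snap('scene','s5'); t=snap('top','t5')
f=lambda im,b,k:cv2.resize(im[b[1]:b[3],b[0]:b[2],::-1],None,fx=k,fy=k,interpolation=cv2.INTER_CUBIC)
cv2.imwrite('pics/c6.png',np.hstack([f(w,(130,0,430,300),1.6),f(s,(240,110,320,230),4)]))
E
```

```text
[629.89708097  47.36888454 274.91069056] [ 3.14110144e+00 -6.43817600e-04  1.84761713e+00] [-6.39413075  5.8148401   2.51917771] 11.7
```

View pics/c6.png

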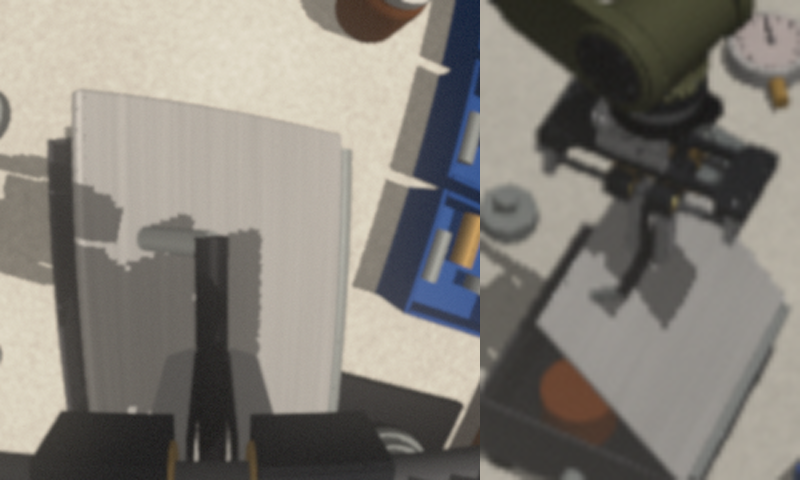

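The lid is near 50°. In the wrist view its front-left corner is at about (178.8,56.9), and in the scene view its front-right corner is at about (254.5,190.5). I'll cast both onto the lid's side planes and get the angle.

```bash
python3 - <<'E'
from h import *
y=np.radians(15.8);ex=np.array([np.cos(y),np.sin(y),0]);ey=np.array([-np.sin(y),np.cos(y),0])
st=manip.read_state()
p1=wplane(st,178.5,56.6,100);p0=wplane(st,178.5,56.6,500)
h=np.array([542.4,22.3,0])@ex+175
def ang(p,d,yt):
    q=p+d*(yt-p@ey)/(d@ey); s=h-q@ex;z=q[2]-110
    return q.round(1),round(np.hypot(s,z),1),round(np.degrees(np.arctan2(z,s)-np.arctan2(7,206)),1)
for o in(-2,0,2):print(ang(p0,p1-p0,-16.5+o),ang(*ray('scene',254.1,190.1),-236.5+o))
q=st['eef_pos'];s=h-q@ex;print('tcp',np.hypot(s,q[2]-110),np.degrees(np.arctan2(q[2]-110,s)-np.arctan2(42,175)))
E
```

```text
(array([555.6, 138. , 273. ]), np.float64(208.9), np.float64(49.3)) (array([617.6, -73.1, 275.7]), np.float64(209.8), np.float64(50.2))
(array([552.5, 139.2, 263.5]), np.float64(203.4), np.float64(47.1)) (array([615.9, -71.5, 272.4]), np.float64(207.9), np.float64(49.4))
(array([549.4, 140.4, 254.1]), np.float64(198.2), np.float64(44.7)) (array([614.3, -69.9, 269.1]), np.float64(206.0), np.float64(48.6))
tcp 185.08258347151656 49.50839195671659
```

The views and the pad offset agree on about 48.7°. I'll go about 1.3° more and relook.

Call:
servo_tool --pt "0 0 0 3.5 1.0 1.9 1" --pt "0 0 0 0 0 0 1" --pt "0 0 0 0 0 0 1" --pt "0 0 0 0 0 0 1"

```text
clock: 12.35
eef_pos: [633.3, 48.4, 276.9]
eef_rot: [3.141, -0.001, 1.848]
wrist_force: [-7.3, 5.5, 2.5]
finger_gap: 11.0
finger_force: 30.0
```

```bash
python3 - <<'E'
from h import *
st=manip.read_state(); print(st['eef_pos'],st['wrist_force'],st['clock'])
w=snap('wrist','w4'); s=snap('scene','s6')
f=lambda im,b,k:cv2.resize(im[b[1]:b[3],b[0]:b[2],::-1],None,fx=k,fy=k,interpolation=cv2.INTER_CUBIC)
cv2.imwrite('pics/c7.png',np.hstack([f(w,(150,30,200,80),8),f(s,(235,165,285,215),8)]))
E
```

```text
[633.34396023  48.3567507  276.86233858] [-7.26160466  5.48999015  2.46568631] 12.35
```

View pics/c7.png

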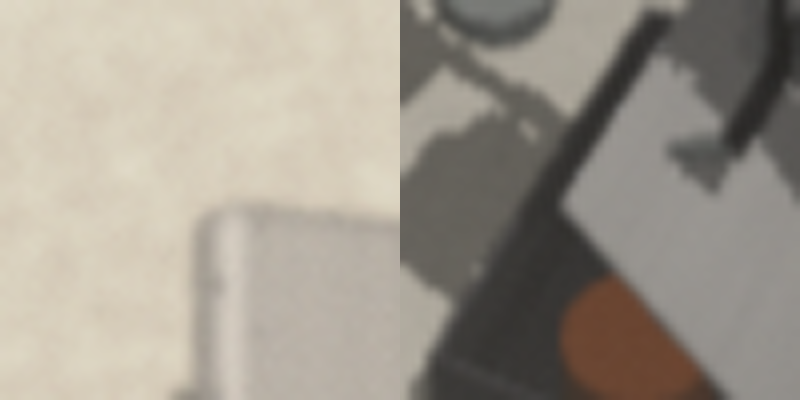

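The crops show the lid's top-front corners sharply, at wrist (180.4,56.3) and scene (255.2,191.0).

```bash
python3 - <<'E'
from h import *
y=np.radians(15.8);ex=np.array([np.cos(y),np.sin(y),0]);ey=np.array([-np.sin(y),np.cos(y),0])
st=manip.read_state(); h=np.array([542.4,22.3,0])@ex+175
def ang(p,d,yt):
    q=p+d*(yt-p@ey)/(d@ey); s=h-q@ex;z=q[2]-110
    return round(np.hypot(s,z),1),round(np.degrees(np.arctan2(z,s)-np.arctan2(7,206)),1)
p0=wplane(st,179.9,55.9,500);p1=wplane(st,179.9,55.9,100)
for o in(-3,-2,-1,0,1,2):print(ang(p0,p1-p0,-16.5+o),ang(*ray('scene',254.8,190.6),-236.5+o))
# both corners share (s,z): difference in y_t must be 220 -> closest approach
q,e=ray('scene',254.8,190.6);d=p1-p0;d=d/np.linalg.norm(d);q=q+220*ey
k=np.linalg.lstsq(np.c_[d,-e],q-p0,rcond=None)[0];a=p0+k[0]*d;b=q+k[1]*e;m=(a+b)/2
s=h-m@ex;print(m,np.linalg.norm(a-b),np.hypot(s,m[2]-110),np.degrees(np.arctan2(m[2]-110,s)-np.arctan2(7,206)))
q=st['eef_pos']
for dl in(0,2,5,6):s=h-q@ex;z=q[2]-dl-110;print('tcp',np.hypot(s,z),np.degrees(np.arctan2(z,s)-np.arctan2(42,175)))
E
```

```text
(np.float64(211.8), np.float64(52.0)) (np.float64(208.3), np.float64(51.0))
(np.float64(208.8), np.float64(51.0)) (np.float64(207.4), np.float64(50.6))
(np.float64(205.9), np.float64(49.9)) (np.float64(206.4), np.float64(50.2))
(np.float64(203.1), np.float64(48.8)) (np.float64(205.4), np.float64(49.8))
(np.float64(200.3), np.float64(47.7)) (np.float64(204.5), np.float64(49.4))
(np.float64(197.7), np.float64(46.5)) (np.float64(203.6), np.float64(48.9))
[559.37963499 139.78580634 273.3974301 ] 0.19459745763577982 206.747974203267 50.26939880099517
tcp 185.2399281980854 50.77341227048829
tcp 183.44029644928526 50.50220984340829
tcp 180.74874662153647 50.08529596605365
tcp 179.8537324787598 49.94355447550256
```

Both views and the radius check give 50.0–50.3°, and the grip is holding at 30 N. I'll hand it in.

```bash
python3 -c "
from cell import manip
print(manip.sign_off())"
```

```text
the job is handed in; nothing more can be done
None
```

I pressed the wide plunger to its stop for about 1 s and released it, then raised the lid by its bar to about 50° and handed the job in with the gripper holding it there. The sign-off returned no verdict.

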